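# Level the risen block and lock the forme

## Task

In the printing forme, the wooden block with the plain round ornament has ridden up. With the fingertips press it gently down until it is fully seated, level with the other blocks, then push the upright tab of the lock slide, on the forme's right-hand side, gently away from the robot until the slide is fully home, and withdraw. Do not grip or lift anything; do not touch the other four blocks, and leave the brass weight and all other loose things where they are.

Things in the scene. Friction and masses are not known exactly. Their poses are not given: they have to be found in the camera images.
- round_block (a joint): height (m) by which the round-ornament block stands above its seated, level position: 0 = fully down, level with the other blocks; it starts about 0.008 to 0.012 too high. The block slides only straight up and down; a friction of about 4 N holds it wherever it is left (no spring), and a firm stop ends its travel at 0
- round_top (a point): centre of the top of the round-ornament block: wood, 46 x 46 mm, with a plain raised disc, 36 mm across and 3 mm high, the only block with a disc. The point is on the disc's surface and moves with the block; with the block level it is 29 mm above the table. The block can be in any of the forme's six places
- lock (a joint): travel (m) of the lock slide along the forme's +x axis: 0 to 0.006 at the start (open), 0.030 = fully home at a firm stop. A friction of about 3 N holds it where it is left (no spring)
- tab_face (a point): centre of the near (-x of the forme) face of the lock slide's upright tab, to push on; moves with the slide, 37 mm above the table. Tab: plain steel plate, 34 mm wide (forme's y), 12 mm thick (x), top edge 51 mm above the table, 31 mm above the slide's flat bar. For 45 mm in front of this face the ground, as wide as the tab, is at most 20 mm above the table
- forme: fixed steel tray and frame, 204 mm (x); y from -175 to +130 mm. Origin on the table; x away from the robot (the slide closes that way), y left, z up. Six places at x = -34, +34, y = -68, 0, +68 mm hold five wooden blocks and a brass weight. Level blocks' tops are 29 mm above the table; frame and strips between at most 20 mm. Lock slide along its right side, y = -133 mm
- diamond_block: bystander, not to be touched: fixed wooden ornament block, 46 x 46 x 23 mm, seated level, with a square set on its corner in 3 mm relief on top. Origin: centre of its underside, z up; its top is 23 mm above
- cross_block: bystander, not to be touched: fixed wooden ornament block, 46 x 46 x 23 mm, seated level, with a plus-shaped cross in 3 mm relief on top. Origin: centre of its underside, z up; its top is 23 mm above
- bars_block: bystander, not to be touched: fixed wooden ornament block, 46 x 46 x 23 mm, seated level, with three parallel bars in 3 mm relief on top. Origin: centre of its underside, z up; its top is 23 mm above
- corner_block: bystander, not to be touched: fixed wooden ornament block, 46 x 46 x 23 mm, seated level, with an L-shaped corner in 3 mm relief on top. Origin: centre of its underside, z up; its top is 23 mm above
- weight: bystander: loose brass paperweight with a knob, 36 mm across and 45 mm high, standing in the sixth place of the forme on the steel tray. Origin: centre of its underside, 6 mm above the table
- lead: bystander: loose steel strip, 70 x 12 x 9 mm, lying on the wooden strip at the forme's left-hand (+y) side. Origin: centre of its underside, 20 mm above the table, long axis x
- planer: bystander: loose light-wood planing block, 85 x 180 x 50 mm, to the left of the forme. Origin: centre of its underside
- mallet: bystander: loose hammer lying to the right of the forme. Origin: on its underside
- ink: bystander: loose ink can, 84 mm across, 75 mm high, to the left. Origin: centre of its underside
- oil: bystander: loose amber glass bottle, 56 mm across, 130 mm high, to the right. Origin: centre of its underside
- stick: bystander: loose steel composing stick, 250 x 50 x 25 mm, lying beyond the forme. Origin: centre of its underside, long axis x

How it is judged:
By the outcome, as a careful person would: the job done as asked, in the order asked, and still so for the second after the job is handed in, with the robot touching nothing.
It also fails if it takes over 43 s, if anything falls off the work surface, if the arm or the gripper's body presses on something with over 40 N, if the wrist force passes 120 N, or if a joint passes its speed limit or range.

## Robot

A 6-joint arm with a two-finger parallel gripper is mounted at the origin on the work surface. World frame = base frame: x ahead of the robot, y to its left, z up, the work surface at z = 0. Lengths are in m, angles in rad, forces in N, time in s.
With the tool pointing down it reaches from about 0.325 to 0.9 m from the base axis. Payload 6.1 kg.
Tool frame: the origin (TCP) lies midway between the tips of the shut fingers; the grasp point (between the pads) lies 19 mm behind it; x points along the fingers, y is the direction in which the jaws open and shut, and the axes are right-handed (so a half turn about x gives the same grasp; the last joint's range is limited). The gripper opens to 85 mm and grips with 20 to 120 N. Pads are 22 mm wide; open, the fingers measure 114 mm over their backs; the gripper's body (76 mm by 85 mm) begins 54 mm behind the grasp point. The pads swing forward as they close: fully open they stand 13 mm farther back than shut.
Start: joints at [-1.329, 0.22, 1.526, -0, 1.395, -0.126], TCP at [0.225, -0.583, 0.231] pointing down, gripper open.
Joint ranges: [-2.98, 2.98], [-0.91, 2.08], [0.09, 2.57], [-1.24, 4.39], [0.2, 2.65], [-2.68, 2.68]. Speed limits (rad/s): [2.57, 2.57, 3.01, 3.14, 3.14, 3.14].

## Interface

Orientations are given as [roll, pitch, yaw] about the fixed x, y, z axes, in that order (R = Rz(yaw) Ry(pitch) Rx(roll)).
In Python, from plant import movep, move_l, set_joints, gripper_to, hold, inverse_kinematics, observe, get_image, get_calibration, Unreachable, job_done gives the robot as it stands. Calls block until the motion is done:
- movep(position, orientation): joint-space move of the TCP to a pose.
- move_l(position, feed=0.15, rotation=None, max_force=None): straight line of the TCP; rotation=None keeps the orientation; feed is the mean speed in m/s. With max_force (N) it stops when the force on the tool has changed by that much, and returns True; else False.
- set_joints(angles): joint-space move.
- gripper_to(opening, f_grip=None): finger opening in m; f_grip is the grip in N (None keeps the last); returns when the fingers have stopped.
- hold(seconds).
- inverse_kinematics(position, orientation): joint angles nearest the present ones, or None.
- observe(): the state.
- get_image(name): name is "scene" or "top" or "wrist"; returns (picture, depth): 384x512x3 uint8, red, green, blue; 384x512 float32, m along the optical axis (not along the pixel's ray), 0 where there is no reading.
- get_calibration(name): a dict with "intrinsics" (3x3 intrinsics, pixels), "dist_coeffs" ([k1, k2, p1, p2, k3] as OpenCV has them; the pictures are not rectified), "world_from_camera" (4x4, takes a point from camera to world coordinates). Camera axes: x right, y down, z forward; pixel columns grow to the right and rows downward; lengths in m; the calibration is good to about 2 mm. A picture is of the moment at which its call begins: read the wrist's pose just before it. get_calibration takes no time and is no camera call; for the wrist camera it gives the pose at the moment of the call.
A pose or a line that the arm cannot do raises Unreachable and nothing moves.
- job_done(): hands the job in, once; it reports no verdict.
The state is a dict: "time_s": time; "q": joint angles; "joint_velocities": joint speeds; "joint_torque": joint torques, N m; "eef_pos": TCP position; "tcp_rot": TCP orientation; "ft_force": force on the tool from outside, world axes, zero at the start; "torque": the same for the moment, N m; "opening": finger opening in m.
Only numpy, scipy, OpenCV 4.12 (cv2) and the standard library are available. Lean on these libraries where they do the work, as an engineer would, in place of code of your own. Each camera call takes 0.05 s, during which the arm holds its last target. There are 200 camera calls.

## Working session

There is one attempt and no reset: what is moved stays moved. The work goes in short steps, each a Python script; the robot and the scene stay as the last script left them, time stands still between calls to the robot, and variables do not carry over. Pictures are saved under pics/ and viewed, about 8 in all and at most 12, crops included, and the job is handed in when it is done.

```bash
mkdir -p pics; cat > h.py <<'E'
import numpy as np, cv2
from plant import *
def snap(cam):
    c=get_calibration(cam); im,d=get_image(cam); return im,d,c
def pts(c,d,uv):
    """pixel -> world using depth (median 3x3)"""
    K=np.array(c["intrinsics"]);D=np.array(c["dist_coeffs"]);T=np.array(c["world_from_camera"]);o=[]
    for u,v in uv:
        x,y=cv2.undistortPoints(np.array([[[u,v]]],float),K,D)[0,0]
        w=d[int(round(v))-1:int(round(v))+2,int(round(u))-1:int(round(u))+2]; z=np.median(w[w>0]) if (w>0).any() else np.nan
        o.append((T@[x*z,y*z,z,1])[:3])
    return np.array(o)
def plane(c,uv,h):
    """pixel -> world on plane z=h"""
    K=np.array(c["intrinsics"]);D=np.array(c["dist_coeffs"]);T=np.array(c["world_from_camera"]);o=[]
    for u,v in uv:
        x,y=cv2.undistortPoints(np.array([[[u,v]]],float),K,D)[0,0]
        r=T[:3,:3]@[x,y,1]; o.append(T[:3,3]+r*(h-T[2,3])/r[2])
    return np.array(o)
E
python3 - <<'E'
from h import *
im,d,c=snap("top"); np.savez("top.npz",d=d,im=im); import pickle; pickle.dump(c,open("top.pkl","wb"))
cv2.imwrite("pics/top.png",cv2.resize(im[...,::-1],(800,600)))
o=observe(); print(o["time_s"],o["tcp_rot"],o["ft_force"],c["world_from_camera"])
E
```

```text
0.05 [-1.70289077  1.56882704  1.80649456] [ 0.11100683 -0.75819439  0.76545011] [[-0.02593067 -0.98132179  0.1906178   0.36770651]
 [-0.99958041  0.02791481  0.00773078 -0.01045919]
 [-0.01290744 -0.19033736 -0.98163389  1.24271698]
 [ 0.          0.          0.          1.        ]]
```

View pics/top.png

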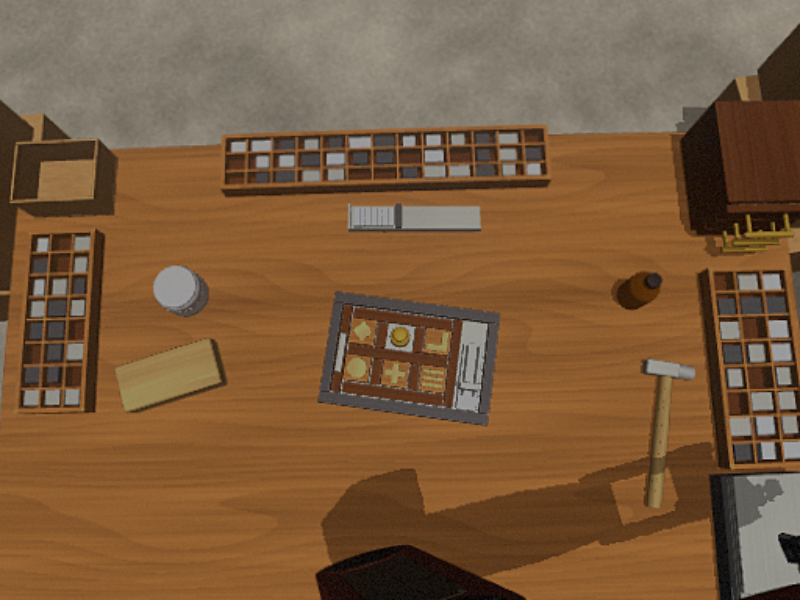

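The round disc is in the near-left place, at about (357,368), and the weight is in the far-middle place. The lock slide is on the right at about (470,360). Next I'll compute a coarse pose and look from closer with the wrist camera.

```bash
python3 - <<'E'
from h import *
import pickle
c=pickle.load(open("top.pkl","rb"))
s=.64
P=plane(c,[(357*s,368*s),(432*s,377*s),(394*s,375*s),(362*s,330*s)],.03); print(P)
f=P[0]-P[1]; yaw=np.arctan2(-f[0],f[1]); print("yaw",yaw)
# tool pointing down; jaw (tool y) along forme y  -> shut
from scipy.spatial.transform import Rotation as R
def down(a): # tool x down, tool y along angle a
    y=np.array([np.cos(a),np.sin(a),0]);x=np.array([0,0,-1.]);return R.from_matrix(np.c_[x,y,np.cross(x,y)]).as_euler('xyz')
ctr=P[2]
o=observe(); M=R.from_euler('xyz',o["tcp_rot"]).as_matrix();print(M); T=get_calibration("wrist")["world_from_camera"];print(M.T@(np.array(T)[:3,3]-o["eef_pos"]),M.T@np.array(T)[:3,:3])
for k in range(4):
    a=yaw+k*np.pi/2; print(k,inverse_kinematics([ctr[0]-.03,ctr[1],.30],down(a)))
E
```

```text
[[ 0.49779552  0.07726028  0.03      ]
 [ 0.47812308 -0.05588653  0.03      ]
 [ 0.48353206  0.0115551   0.03      ]
 [ 0.56621442  0.06723717  0.03      ]]
yaw -0.14668867291723828
[[-4.59872098e-04  3.59556154e-01 -9.33123336e-01]
 [ 1.91484054e-03 -9.33121408e-01 -3.59556354e-01]
 [-9.99998061e-01 -1.95213233e-03 -2.59376201e-04]]
[-0.14341847 -0.00078191 -0.06862901] [[-4.80624166e-04 -2.73265672e-01  9.61938481e-01]
 [ 9.99999336e-01 -1.13852475e-03  1.76210974e-04]
 [ 1.04703835e-03  9.61937927e-01  2.73266038e-01]]
0 [-1.48656258e-01 -2.40333782e-01  1.85610238e+00 -4.44089210e-16
  1.52582405e+00 -1.96758535e-03]
1 [-0.14865626 -0.24033378  1.85610238  0.          1.52582405 -1.57276391]
2 None
3 [-0.14865626 -0.24033378  1.85610238  0.          1.52582405  1.56882874]<sys>:0: UserWarning: Gimbal lock detected. Setting third angle to zero since it is not possible to uniquely determine all angles.
```

```bash
cat >> h.py <<'E'
from scipy.spatial.transform import Rotation as R
def down(a): # tool x down, tool y along angle a
    y=np.array([np.cos(a),np.sin(a),0]);x=np.array([0,0,-1.]);return R.from_matrix(np.c_[x,y,np.cross(x,y)]).as_euler('xyz')
E
python3 -W ignore - <<'E'
from h import *
import pickle
yaw=-.147; ex=np.array([np.cos(yaw),np.sin(yaw)]); ey=np.array([-ex[1],ex[0]])
p=np.array([.4835,.0116])+.034*ex-.022*ey-.05*ex
movep([*p,.27],down(yaw+np.pi/2)); gripper_to(0.0)
im,d,c=snap("wrist"); np.savez("w1.npz",d=d,im=im); pickle.dump(c,open("w1.pkl","wb"))
cv2.imwrite("pics/w1.png",cv2.resize(im[...,::-1],(800,600)))
o=observe(); print(o["time_s"],o["eef_pos"],o["ft_force"],o["opening"])
E
```

```text
3.1 [ 0.46445257 -0.00778803  0.27001526] [ 0.28086912  0.90150064 -0.15737935] -0.00026073656679263417
```

View pics/w1.png

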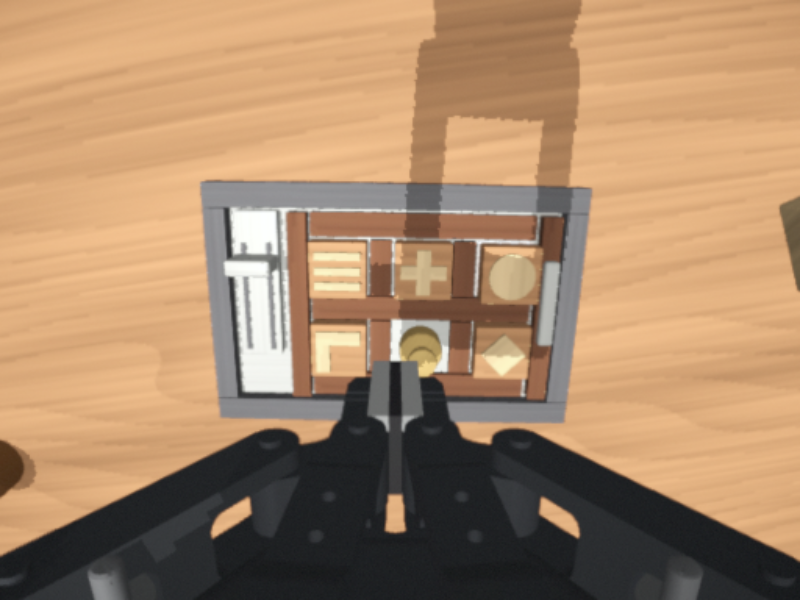

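The image's up direction is toward the robot. The round disc is at (513,277) and the tab at about (250,267). The frame corners are at (203,183), (589,189), (563,422) and (221,417).

```bash
python3 -W ignore - <<'E'
from h import *
import pickle
c=pickle.load(open("w1.pkl","rb"));z=np.load("w1.npz");d=z["d"];im=z["im"];s=.64
n=["disc","bars","cross","diamond","corner","tabtop","barslide","frameN"]
uv=np.array([(513,277),(338,271),(424,272),(502,355),(338,351),(250,267),(262,375),(400,192)])*s
for a,b in zip(n,pts(c,d,uv).round(4)):print(a,b)
print("corners",plane(c,np.array([(203,183),(589,189),(563,422),(221,417)])*s,.02).round(4))
cr=im[int(160*s):int(430*s),int(190*s):int(390*s)]
cv2.imwrite("pics/crop1.png",cv2.resize(im[100:290,120:384][...,::-1],None,fx=3,fy=3,interpolation=cv2.INTER_CUBIC))
E
```

```text
disc [0.496  0.0796 0.0392]
bars [ 0.4735 -0.0538  0.0301]
cross [0.4842 0.0126 0.0301]
diamond [0.5631 0.0671 0.0297]
corner [ 0.5408 -0.0664  0.0268]
tabtop [ 0.4564 -0.1147  0.0519]
barslide [ 0.5608 -0.1408  0.0072]
frameN [0.4212 0.0029 0.0207]
corners [[ 0.391  -0.147   0.02  ]
 [ 0.4397  0.1488  0.02  ]
 [ 0.6395  0.1172  0.02  ]
 [ 0.5901 -0.1818  0.02  ]]
```

View pics/crop1.png

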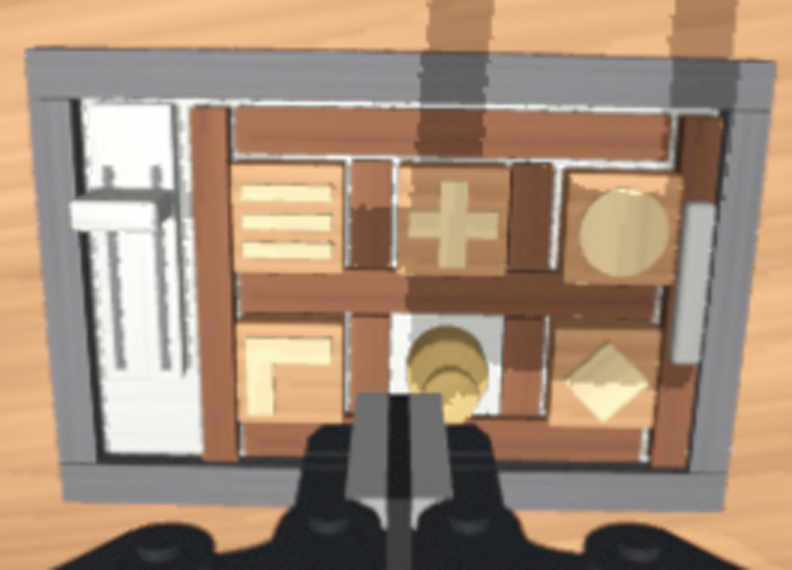

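Yaw is −0.164 and the origin is (0.518, 0.007), consistent from both the corners and the blocks. The disc stands about 9 mm high. Now I'll press it.

```bash
cat >> h.py <<'E'
yaw=-.164; ex=np.array([np.cos(yaw),np.sin(yaw)]); ey=np.array([-ex[1],ex[0]]); O=np.array([.5180,.0069])
W=lambda x,y,z:[*(O+x*ex+y*ey),z]
def st(t):
    o=observe(); print(t,round(o["time_s"],2),o["eef_pos"].round(4) if hasattr(o["eef_pos"],'round') else o["eef_pos"],np.round(o["ft_force"],2))
E
python3 -W ignore - <<'E'
from h import *
movep(W(-.034,.068,.12),down(yaw+np.pi/2)); move_l(W(-.034,.068,.055),feed=.1); hold(.2); st("above")
print(move_l(W(-.034,.068,.022),feed=.012,max_force=14)); st("pressed"); hold(.2); st("held")
move_l(W(-.034,.068,.12),feed=.1)
# back off to view from near the robot
movep(W(-.075,-.022,.27),down(yaw+np.pi/2))
im,d,c=snap("wrist"); np.savez("w2.npz",d=d,im=im)
E=np.linalg.inv(c["world_from_camera"])
def px(P):
    q=E@[*P,1]; r,_=cv2.projectPoints(q[None,:3],np.zeros(3),np.zeros(3),np.array(c["intrinsics"]),np.array(c["dist_coeffs"])); return r[0,0]
for n,P in dict(round=W(-.034,.068,.029),cross=W(-.034,0,.029),bars=W(-.034,-.068,.029),diam=W(.034,.068,.029),tab=W(-.038,-.133,.051)).items():
    u=px(P); q=pts(c,d,[u])[0]; print(n,u.round(1),q.round(4), "dz",round(q[2]-P[2],4))
st("")
u,v=px(W(-.04,-.133,.051)).astype(int)
cv2.imwrite("pics/w2.png",np.hstack([cv2.resize(im[v-50:v+50,u-60:u+60,::-1],None,fx=3.3,fy=3.3),cv2.resize(im[...,::-1],(396,330))]) if False else cv2.resize(im[max(v-60,0):v+120,max(u-40,0):u+200,::-1],None,fx=3.3,fy=3.3,interpolation=cv2.INTER_CUBIC))
print("crop origin",max(u-40,0),max(v-60,0))
E
```

```text
above 4.84 [0.4963 0.0796 0.0558] [ 0.45 -0.11  0.78]
True
pressed 6.79 [0.4956 0.0795 0.029 ] [-0.88 -0.7   6.  ]
held 6.99 [0.4956 0.0795 0.029 ] [-0.96  0.05  5.98]
round [324.5 193.8] [0.4953 0.0794 0.0298] dz 0.0008
cross [270.  193.9] [0.4842 0.0124 0.0299] dz 0.0009
bars [215.3 194. ] [ 0.4731 -0.0545  0.0299] dz 0.0009
diam [321.3 243.9] [0.5623 0.0683 0.0297] dz 0.0007
tab [158.2 196. ] [ 0.4585 -0.1176  0.0523] dz 0.0013
 8.86 [ 0.4398 -0.002   0.2678] [-0.2  -0.34 -0.26]
crop origin 118 134
```

View pics/w2.png

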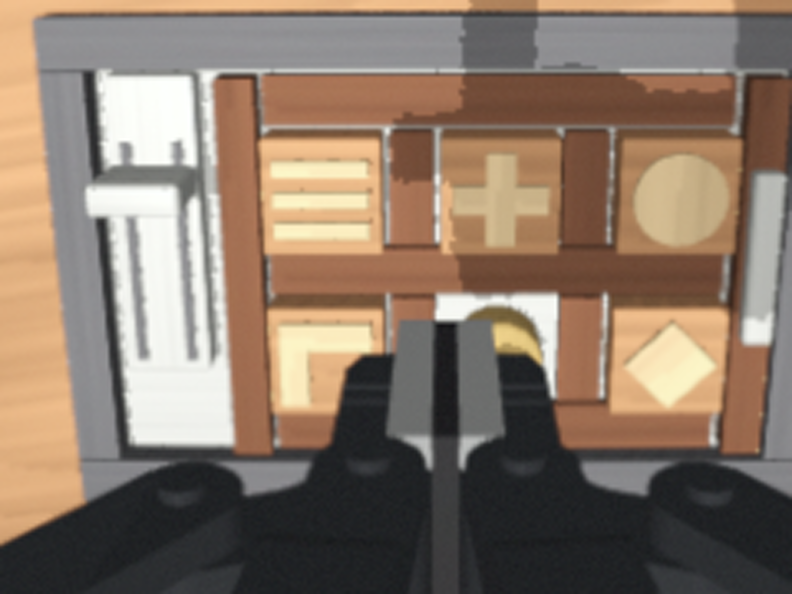

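The round block now reads level with its neighbours: 29.8 mm against 29.9 mm, and the press stopped at a TCP height of 29.0 mm. The tab's top face lies at rows 184–215 and columns 88–185 of the crop, so its near face is at forme x ≈ −0.046. Now I'll push the tab.

```bash
python3 -W ignore - <<'E'
from h import *
fx=lambda: round(float((np.array(observe()["eef_pos"])[:2]-O)@ex),4)
movep(W(-.076,-.133,.12),down(yaw+np.pi/2)); print(move_l(W(-.076,-.133,.031),feed=.08,max_force=10)); hold(.2); st("down")
print("contact",move_l(W(-.045,-.133,.031),feed=.02,max_force=2.5),fx()); st("")
print("push",move_l(W(-.005,-.133,.031),feed=.02,max_force=13),fx()); st("")
hold(.2); st("held"); print(fx())
E
```

```text
False
down 11.1 [ 0.4217 -0.1121  0.0315] [ 0.24 -1.08  0.67]
contact True -0.0551
 12.12 [ 0.4419 -0.1152  0.0306] [-0.03 -0.13 -0.17]
push True -0.0262
 13.66 [ 0.4705 -0.1197  0.0298] [-0.1   0.19 -1.42]
held 13.86 [ 0.4689 -0.119   0.0288] [ 0.77  0.27 -0.38]
-0.0279
```

```bash
python3 -W ignore - <<'E'
from h import *
fx=lambda: round(float((np.array(observe()["eef_pos"])[:2]-O)@ex),4)
print("push2",move_l(W(-.005,-.133,.031),feed=.015,max_force=16),fx()); st("")
move_l(W(-.07,-.133,.032),feed=.08); move_l(W(-.07,-.133,.12),feed=.1)
movep(W(-.085,-.05,.25),down(yaw+np.pi/2))
im,d,c=snap("wrist"); st("")
E=np.linalg.inv(c["world_from_camera"])
def px(P):
    q=E@[*P,1]; r,_=cv2.projectPoints(q[None,:3],np.zeros(3),np.zeros(3),np.array(c["intrinsics"]),np.array(c["dist_coeffs"])); return r[0,0]
for n,P in dict(round=W(-.034,.068,.029),cross=W(-.034,0,.029),bars=W(-.034,-.068,.029)).items():
    q=pts(c,d,[px(P)])[0]; print(n,q.round(4))
xs=np.arange(-.08,.04,.002); prof=[pts(c,d,[px(W(x,-.133,.051))])[0] for x in xs]
print([( round(float((p[:2]-O)@ex),3),round(float(p[2]),3)) for p in prof if p[2]>.03])
u,v=px(W(-.02,-.133,.051)).astype(int); u0,v0=max(u-40,0),max(v-80,0)
cv2.imwrite("pics/w3.png",cv2.resize(im[v0:v0+180,u0:u0+240,::-1],None,fx=3.3,fy=3.3,interpolation=cv2.INTER_CUBIC))
E
```

```text
push2 True -0.0264
 14.51 [ 0.4703 -0.1191  0.0282] [ 0.3  -0.64  1.44]
 16.95 [ 0.425  -0.0289  0.2477] [ 0.09 -0.   -0.05]
round [0.4955 0.0795 0.0291]
cross [0.4843 0.0124 0.0296]
bars [ 0.4732 -0.0546  0.0295]
[(-0.016, 0.035), (-0.015, 0.039), (-0.015, 0.044), (-0.016, 0.05), (-0.014, 0.052), (-0.012, 0.052), (-0.01, 0.052), (-0.008, 0.052), (-0.006, 0.051), (-0.004, 0.051)]
```

View pics/w3.png

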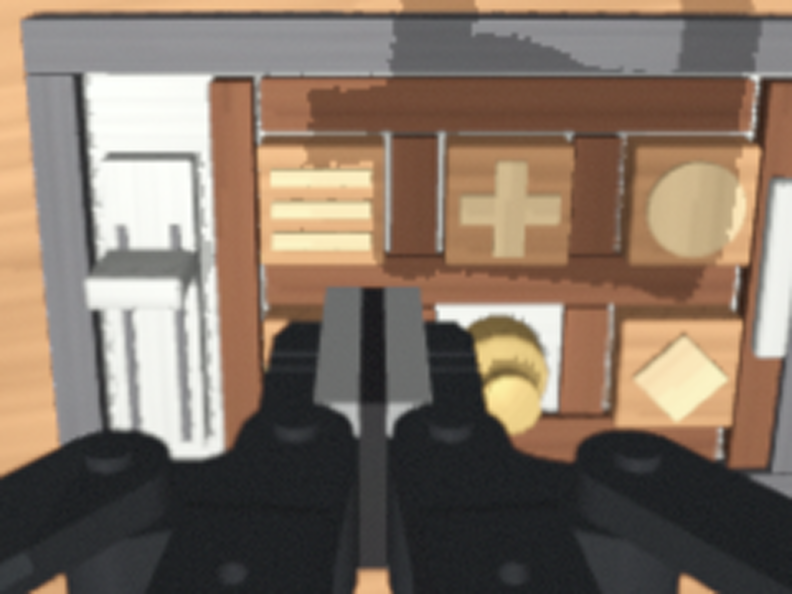

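The tab's near face is now at forme x ≈ −0.0155, about 30 mm further on than before. A second push of up to 16 N stopped at the same place, so it is at the firm stop. Handing in.

```bash
python3 -c "
from h import *
job_done(); st('done')"
```

```text
the job is handed in; nothing more can be done
the job is handed in; nothing more can be done
```

The round-ornament block is pressed down level, the lock slide is fully home, and the job is handed in. The robot clock read about 17 s just before, with the gripper withdrawn well clear.

- **Round block:** it was in the near-left place, about 9 mm too high. I pressed it with the shut fingertips until a 14 N limit stopped the move, with the fingertips 29.0 mm above the table. Right after pressing, the camera depth put it within 0.1 mm of its neighbours. The last picture read it about 0.4–0.5 mm lower than them; I took that as depth noise, since the block cannot go below its stop.
- **Lock slide:** I pushed the tab about 29–30 mm along the forme. A second push of up to 16 N stopped within 0.2 mm of the first, and friction alone is only about 3 N, so it is at its stop. The force readings printed after each stop were near zero because the contact had already relaxed, so "fully home" rests on where the pushes stopped and on the camera.
- **Other things:** the last picture showed the brass weight, the lead strip and the visible blocks in place. The corner block was mostly hidden behind the gripper, and I did not recheck the tools outside the forme, though the arm did not go near them.

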